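Couple the gas filter to the bench quick coupler

ROBOT

A 6-joint arm with a two-finger parallel gripper is mounted at the origin on the work surface. World frame = base frame: x ahead of the robot, y to its left, z up, the work surface at z = 0. Lengths are in m, angles in rad, forces in N, time in s.
With the tool pointing down it reaches from about 0.35 to 0.775 m from the base axis. Payload 5.5 kg.
Tool frame: the origin (TCP) lies at the very end of the fingers, on their centre line; the grasp point (between the pads) lies 19 mm behind it; z points along the fingers, y is the line along which they close (so a half turn about z gives the same grasp; the last joint's range is limited). The gripper opens to 85 mm and grips with 20 to 120 N. Pads are 22 mm wide; open, the fingers measure 114 mm over their backs; the gripper's body (76 mm by 85 mm) begins 54 mm behind the grasp point. The pads swing forward as they close: fully open they stand 13 mm farther back than shut.
Start: joints at [1.008, 0.313, 0.046, 1.304, 0, 1.431], TCP at [0.236, 0.524, 0.231] pointing down, gripper open.
Joint ranges: [-2.76, 2.76], [-0.86, 1.69], [-1.03, 1.26], [-2.2, 2.34], [-1.47, 1.5], [-3.14, 3.14]. Speed limits (rad/s): [2.57, 2.57, 3.14, 3.14, 3.14, 3.14].

INTERFACE

Orientations are given as a unit quaternion [w, x, y, z].
In Python, from workcell import env, read_camera, get_calibration gives the robot as it stands.
- The arm moves only by the tool jog_arm, never from a script. Its argument "motion" is one flat list of numbers, 7 for each row, row after row: the shift along the tool's x, y, z as a fraction of full scale, then the turn, a rotation vector about the tool's x, y, z as a fraction of full scale, then the opening, from 0 (shut) to 1 (fully open). In form: [x, y, z, wx, wy, wz, grip, x, y, z, wx, wy, wz, grip, ...]. A call has 1 to 12 rows; each row is the pose to reach, as a shift and turn from the pose commanded when the call began, along the tool's axes at that moment; what a row does not reach only later rows make up. Full scale, the value 1, is 0.2 m for a shift and 90 degrees for a turn. A row lasts 1/8 s, in which the tool goes at most 62.5 mm and 10.7 degrees, less where a joint would pass 70% of its speed; a pose out of reach is approached as far as the arm can. A call with a number of a shift or a turn outside -1 to 1 is refused whole. A call with a gripper value outside its range is refused whole. The fingers move at their own pace and stop on an object; "newtons" is the grip in N (left out, the last holds). Time passes only in rows, so rows that repeat a pose let the fingers close. It gives the time, the measured TCP pose, the force, the opening and the grip force at its end, in the units of the state.
- env.get_state(): the state, without advancing time (a new reading comes with each control period).
- read_camera(name): name is "side" or "top" or "wrist"; returns the picture (420x560x3 uint8, red, green, blue); there is no depth.
- get_calibration(name): a dict with "fx", "fy", "cx", "cy" (pixels), "dist" ([k1, k2, p1, p2, k3] as OpenCV has them; the pictures are not rectified), "world_from_camera" (4x4, takes a point from camera to world coordinates). Camera axes: x right, y down, z forward; pixel columns grow to the right and rows downward; lengths in m; the calibration is good to about 2 mm. A picture is of the moment at which its call begins: read the wrist's pose just before it. get_calibration takes no time and is no camera call; for the wrist camera it gives the pose at the moment of the call.
- env.hand_in(): hands the job in; it is judged then, once.
The state is a dict: "clock": time; "joint_pos": joint angles; "qvel": joint speeds; "tau": joint torques, N m; "tcp_pos": TCP position; "orientation": TCP orientation; "wrist_force": force on the tool from outside, world axes, zero at the start; "ft_torque": the same for the moment, N m; "finger_gap": finger opening in m; "grip_force": force on a finger pad.
Only numpy, scipy, OpenCV 4.12 (cv2) and the standard library are available. Lean on these libraries where they do the work, as an engineer would, in place of code of your own. Each camera call takes 0.05 s, during which the arm holds its last target. There are 200 camera calls.

TASK

Connect the filter to the quick coupler on the bench: pull the coupler's sleeve back until it catches and stays back, then push the filter's stem straight into the mouth until it trips the catch and the sleeve springs fully forward over it. Feel your way, without ramming or jamming the stem, leave the other bench items alone, and finally let go of the filter so that it hangs locked in the coupler.

Things in the scene. Friction and masses are not known exactly. Their poses are not given: they have to be found in the camera images.
- coupler: Grey bracket of a quick coupler, fixed to the bench, with a level brass tube clamped in slots: the real tube and sleeve sit up to 6 mm along and up to 10 mm across the axis from the measured points, which show mid slot; the height is true. Origin on the bench below the mouth, +x the direction a stem is pushed in. Foot 70 mm wide, 10 high, x 5 to 113; upright 50 wide, x 72 to 92, top at 96.
- coupler_mouth (a point): Nominal (mid slot) centre of the tube's open mouth, on the coupling axis, 75 mm above the bench; axes as the coupler's. The mouth flares from about 20 mm at its edge to a 17.5 mm bore 4 mm inside (stem: 16 mm). With the sleeve forward, two pawls 14 mm inside the mouth block the bore; with it back they are clear.
- bore_bottom (a point): Nominal (mid slot) bottom of the bore, 36 mm inside the mouth; axes as the coupler's. With the sleeve caught back, the stem's tip meets a sprung disc 27 mm inside the real mouth; pushing that about 4 to 5 mm further, with up to about 15 N, makes the sleeve spring forward. The bottom is hard. The locked stem keeps up to 8 mm of free play along the axis.
- sleeve (a joint): Slide of the sleeve on its tube towards the coupler's +x, in m: 0 is fully forward (locked), about 0.012 is the hard stop fully back. Spring force about 6 N. It must be pulled to within 0.3 mm of the stop to catch; let go, it then stays back at about 0.011.
- sleeve_grip (a point): Nominal (mid slot) centre of the sleeve's waist when forward, on the coupling axis, 29 mm behind the mouth; it does not move with the sleeve. The steel sleeve is a spool: waist 30 mm diameter, 40 mm long along the axis, between two rims 38 mm in diameter, 5 mm thick. Grip the waist from above, across the axis; the rear rim takes the fingers' pull towards +x.
- filter: Loose gas filter, about 160 g, lying flat: a square white housing 60 mm long (its x) by 36 by 36 mm with two black bands. Origin at the centre of the housing's underside, z up. A steel stem sticks out along +x at mid height: 16 mm diameter, a 24 mm collar at its root, a slim neck near its end. A black stub 20 mm wide sticks out 10 mm at the other end.
- filter_center (a point): Centre of the filter's housing, 18 mm above its underside, on the stem's axis; axes as the filter's.
- filter_nose (a point): Centre of the flat tip of the stem, 72 mm from the housing's centre along the filter's +x; axes as the filter's. The collar's face is 39 mm behind it.
- bottle: Clear reagent bottle with a blue cap, 68 mm wide, 150 mm high; bystander. Origin under its centre.
- beaker: Glass beaker, 60 mm wide, 75 mm high; bystander. Origin under its centre.
- dish: Small white ceramic weighing dish, 60 mm wide, 18 mm high, on the bench; bystander. Origin under its centre.

How it is judged:
By the outcome, as a careful person would: the job done as asked, in the order asked, and still so for the second after the job is handed in, with the robot touching nothing.
It also fails if it takes over 72 s, if anything falls off the work surface, if the arm or the gripper's body presses on something with over 40 N, if the wrist force passes 120 N, or if a joint passes its speed limit or range.

## Working session

There is one attempt and no reset: what is moved stays moved. The work goes in short steps, Python scripts to look and compute and a tool call to move; the robot and the scene stay as the last step left them, time stands still between calls to the robot, and variables do not carry over. Pictures are saved under pics/ and viewed, at most 10 in all, crops included, and the job is handed in when it is done.

Besides the shell and the picture viewer there is one more tool, called after ">>>" by a JSON object that holds its "fn" and its "kwargs". jog_arm: Moves the arm, as the interface text tells. Shift numbers are shares of 0.2 m and turn numbers shares of 90 degrees, none past 1 either way. Its arguments: {"type":"object","properties":{"motion":{"type":"array","items":{"type":"number"}},"newtons":{"type":"number"}},"required":["motion"]}

```bash
mkdir -p pics; cat > h.py <<'E'
import numpy as np, cv2
from scipy.spatial.transform import Rotation as R
from workcell import env, read_camera, get_calibration
def ray(c,u,v):
    K=np.array([[c['fx'],0,c['cx']],[0,c['fy'],c['cy']],[0,0,1.]])
    p=cv2.undistortPoints(np.array([[[u,v]]],float),K,np.array(c['dist'],float))[0,0]
    T=np.array(c['world_from_camera']); return T[:3,3],T[:3,:3]@np.array([p[0],p[1],1])
def onz(c,u,v,z):
    o,d=ray(c,u,v); return o+d*(z-o[2])/d[2]
def proj(c,P):
    K=np.array([[c['fx'],0,c['cx']],[0,c['fy'],c['cy']],[0,0,1.]])
    T=np.linalg.inv(np.array(c['world_from_camera']))
    return cv2.projectPoints(np.atleast_2d(P).astype(float),cv2.Rodrigues(T[:3,:3])[0],T[:3,3],K,np.array(c['dist'],float))[0][:,0]
def rot(): 
    q=env.get_state()['orientation']; return R.from_quat([q[1],q[2],q[3],q[0]])
def st():
    s=env.get_state()
    print({k:np.round(s[k],4).tolist() for k in ['clock','joint_pos','tcp_pos','orientation','wrist_force','ft_torque','finger_gap','grip_force']}); return s
E
python3 - <<'E'
from h import *
st()
for n in ['top','side']:
    im=read_camera(n); cv2.imwrite(f'pics/{n}0.png',cv2.resize(im[:,:,::-1],(800,600),interpolation=cv2.INTER_CUBIC))
    np.save(n+'0.npy',im); c=get_calibration(n); print(n,c['fx'],np.round(c['world_from_camera'],3).tolist())
E
```

```text
{'clock': 0.0, 'joint_pos': [1.0084, 0.314, 0.045, 1.3036, 0.0, 1.4312], 'tcp_pos': [0.2357, 0.5239, 0.2304], 'orientation': [-0.0003, 0.2098, 0.9777, -0.0009], 'wrist_force': [0.2601, -0.5455, -0.4513], 'ft_torque': [-0.0333, -0.0539, -0.0292], 'finger_gap': 0.0852, 'grip_force': 0.0}
top 510.30355923337424 [[-0.017, -0.996, 0.088, 0.493], [-1.0, 0.016, -0.012, 0.042], [0.011, -0.088, -0.996, 1.014], [0.0, 0.0, 0.0, 1.0]]
side 461.0311590461992 [[0.997, -0.03, 0.066, 0.531], [-0.069, -0.657, 0.75, -0.526], [0.021, -0.753, -0.658, 0.578], [0.0, 0.0, 0.0, 1.0]]
```

View pics/top0.png

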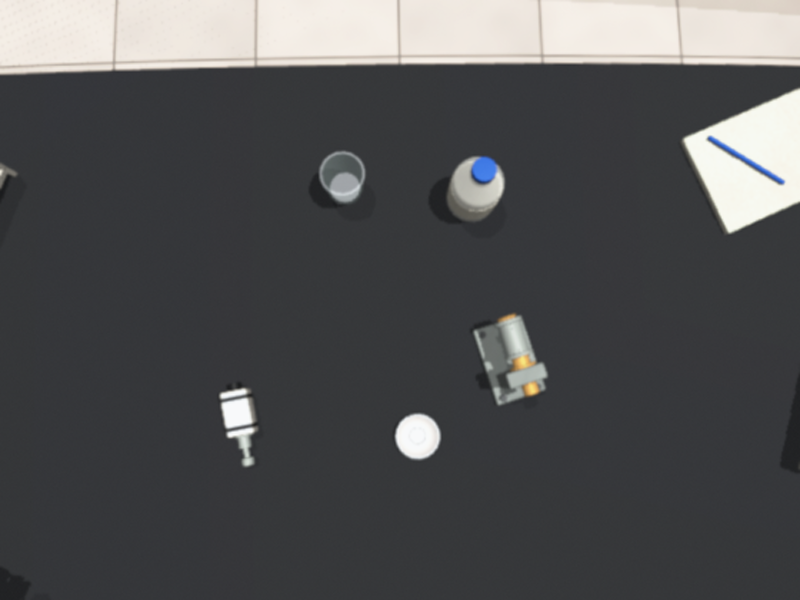

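View pics/side0.png

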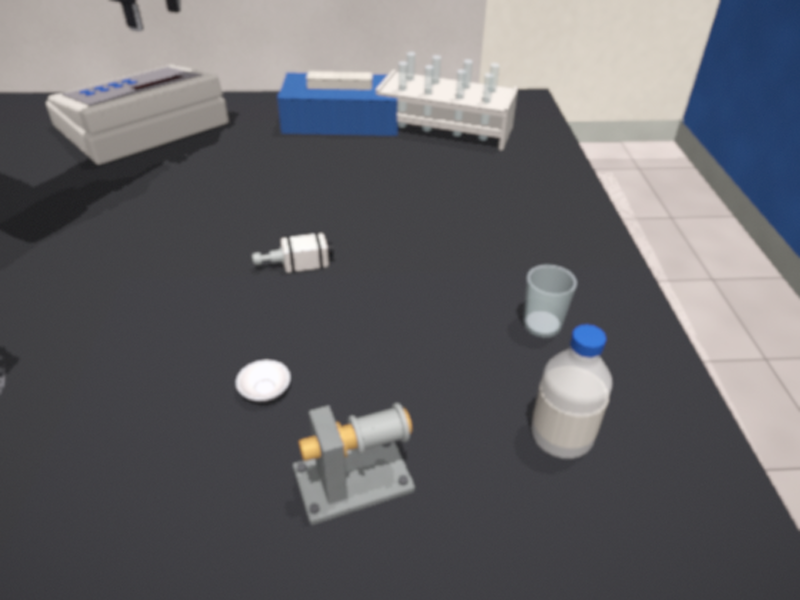

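The top picture shows the filter's housing at (238,412) with its stem tip at (248,462). The coupler mouth is at about (508,318), its tube's rear end at (531,392) and the dish at (418,436). The side picture agrees: the mouth faces away from the robot, and the tube sits to one side of the foot.

```bash
python3 - <<'E'
from h import *
c=get_calibration('top'); k=0.7
P=lambda u,v,z:np.round(onz(c,u*k,v*k,z),4)
m,r=P(508,318,.075),P(531,392,.075)
print('mouth',m,'rear',r,np.degrees(np.arctan2(*(r-m)[[1,0]])))
for q in [(476,331),(498,404),(546,390)]: print('foot',P(*q,.01))
for q in [(222,392),(250,387),(258,433),(229,437)]: print('fil',P(*q,.036))
f,n=P(238.5,412,.036),P(248,463,.018+.0); print('filter',f,'nose',n)
a,b=P(244,436,.02),P(248.5,464,.02);print(np.degrees(np.arctan2(*(b-a)[[1,0]])))
for z,q in [(.018,(418,436)),(0,(475,205)),(0,(345,192))]: print(P(*q,z))
w=get_calibration('wrist'); T=np.array(w['world_from_camera']); s=env.get_state()
print('cam in tool',np.round(rot().inv().apply(T[:3,3]-s['tcp_pos']),4),np.round(rot().inv().as_matrix()@T[:3,:3],3).tolist(),w['fx'])
print(rot().as_matrix().round(3).tolist())
im=np.load('top0.npy')
A=cv2.resize(im[205:300,310:405],(400,400),interpolation=cv2.INTER_CUBIC);B=cv2.resize(im[250:345,125:220],(400,400),interpolation=cv2.INTER_CUBIC)
cv2.imwrite('pics/crop0.png',np.hstack([A,B])[:,:,::-1])
E
```

```text
mouth [ 0.5668 -0.12    0.075 ] rear [ 0.4707 -0.147   0.075 ] -164.30690258455104
foot [ 0.5545 -0.0862  0.01  ]
foot [ 0.4536 -0.114   0.01  ]
foot [ 0.4714 -0.181   0.01  ]
fil [0.4766 0.259  0.036 ]
fil [0.4828 0.2214 0.036 ]
fil [0.4216 0.2109 0.036 ]
fil [0.4168 0.2497 0.036 ]
filter [0.4498 0.2369 0.036 ] nose [0.3801 0.2278 0.018 ]
-171.08215693029803
[ 0.4128 -0.0028  0.018 ]
[ 0.7344 -0.0911  0.    ]
[0.7557 0.0932 0.    ]
cam in tool [ 0.0847  0.0005 -0.1432] [[-0.001, -0.946, -0.325], [1.0, -0.001, -0.0], [0.0, -0.325, 0.946]] 351.61580795566607
[[-0.912, 0.41, -0.001], [0.41, 0.912, -0.001], [0.0, -0.002, -1.0]]
```

View pics/crop0.png

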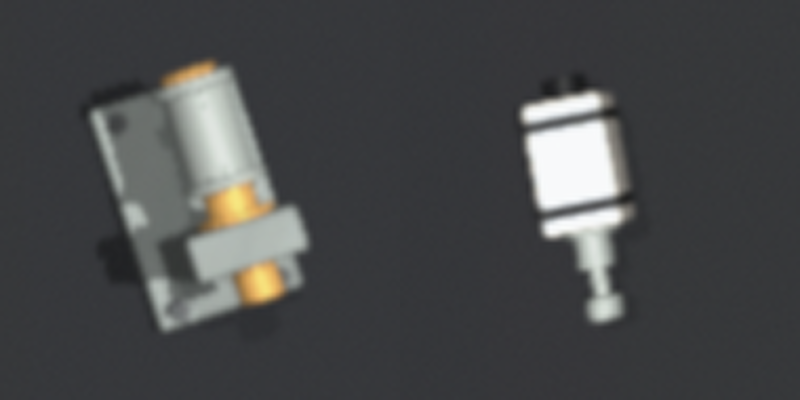

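Left half: the brass tube runs from the mouth (190,72) to its rear end (262,300), right of the foot's middle, and the sleeve's axis leans about 15°. Right half: the filter, with its stem pointing down at about 9°. The coupler's yaw is about -164.6°, so I'm moving above the sleeve now.

>>> {"fn": "jog_arm", "kwargs": {"motion": [-0.9,-0.78,0.05,0,0,0,1,-0.9,-0.78,0.05,0,0,0,1,-0.9,-0.78,0.05,0,0,0,1,-0.9,-0.78,0.05,0,0,0,1]}}

```text
clock: 0.6
tcp_pos: [0.3363, 0.3062, 0.2209]
orientation: [-0.0, 0.21, 0.978, -0.0]
wrist_force: [0.2, 0.5, -0.7]
finger_gap: 0.0856
grip_force: 0.0
```

>>> {"fn": "jog_arm", "kwargs": {"motion": [-0.9,-0.78,0.05,0,0,0,1,-0.9,-0.78,0.05,0,0,0,1,-0.9,-0.78,0.05,0,0,0,1,-0.9,-0.78,0.05,0,0,0,1]}}

```text
clock: 1.1
tcp_pos: [0.4366, 0.0899, 0.211]
orientation: [-0.0, 0.21, 0.978, 0.0]
wrist_force: [-0.2, 0.4, -0.5]
finger_gap: 0.0855
grip_force: 0.0
```

>>> {"fn": "jog_arm", "kwargs": {"motion": [-0.92,-0.79,0.05,0,0,-0.44,1,-0.92,-0.79,0.05,0,0,-0.44,1,-0.92,-0.79,0.05,0,0,-0.44,1,-0.92,-0.79,0.05,0,0,-0.44,1,-0.92,-0.79,0.05,0,0,-0.44,1,-0.92,-0.79,0.05,0,0,-0.44,1]}}

```text
clock: 1.85
tcp_pos: [0.5386, -0.1275, 0.2005]
orientation: [-0.001, -0.133, 0.991, 0.001]
wrist_force: [-0.4, 0.3, 0.2]
finger_gap: 0.0854
grip_force: 0.0
```

```bash
python3 - <<'E'
from h import *
import json
s=st(); c=get_calibration('wrist'); im=read_camera('wrist')
np.save('w1.npy',im); json.dump({k:np.array(v).tolist() for k,v in c.items()},open('w1.json','w'))
cv2.imwrite('pics/w1.png',cv2.resize(im[:,:,::-1],(800,600),interpolation=cv2.INTER_CUBIC))
print(np.degrees(np.arctan2(*rot().as_matrix()[[1,0],0])))
E
```

```text
{'clock': 1.85, 'joint_pos': [-0.3778, 0.2839, -0.07, 1.219, 0.0004, -0.6437], 'tcp_pos': [0.5386, -0.1275, 0.2005], 'orientation': [-0.0008, -0.1326, 0.9912, 0.0007], 'wrist_force': [-0.3546, 0.2784, 0.1846], 'ft_torque': [0.0048, -0.0052, -0.0051], 'finger_gap': 0.0854, 'grip_force': 0.0}
-164.67629940244143
```

View pics/w1.png

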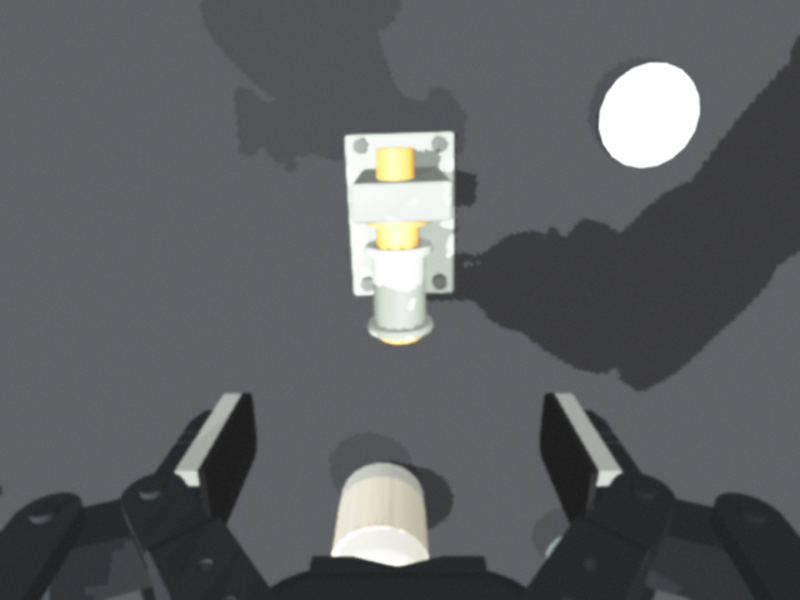

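The wrist view shows the sleeve between its rear rim (398,250) and front rim (401,328), the tube's end at (395,150-180), the foot corners at (347,135), (454,132), (454,293) and (355,295), and the bottle at the bottom at (380,520).

```bash
python3 - <<'E'
from h import *
import json
c=json.load(open('w1.json')); im=np.load('w1.npy'); k=.7; s=env.get_state()
P=lambda u,v,z:onz(c,u*k,v*k,z)
ang=lambda a,b:np.degrees(np.arctan2(*(b-a)[[1,0]]))
F=[P(*q,.01) for q in [(347,135),(454,132),(454,293),(355,295)]]
print(np.round(F,4).tolist(),'edges',ang(F[3],F[0]),ang(F[2],F[1]),ang(F[0],F[1])-90+180, np.linalg.norm(F[0]-F[1]),np.linalg.norm(F[0]-F[3]))
a,b=P(401.5,321,.075+.019),P(395.5,165,.09)
# sleeve silhouettes: rims left/right at axis height
fr=P((368+433)/2,325,.075); rr=P((365.5+430.5)/2,250,.075); te=P(395,165,.0865)
print('front rim',fr,'rear rim',rr,'tube end',te,ang(fr,rr),ang(fr,te))
yaw=np.radians(-164.6); ax=np.array([np.cos(yaw),np.sin(yaw)]); n=np.array([-ax[1],ax[0]])
o=np.mean(F,0)[:2]-ax*.059; print('coupler origin',o)
for q in (fr,rr,te): print('along/across',(q[:2]-o)@ax,(q[:2]-o)@n)
print('tool across',(s['tcp_pos'][:2]-o)@n,(s['tcp_pos'][:2]-o)@ax)
A=cv2.resize(im[90:260,230:330],(470,799),interpolation=cv2.INTER_CUBIC)
A=cv2.resize(im[90:250,235:325],(337,600),interpolation=cv2.INTER_CUBIC)
t=np.load('side0.npy'); B=cv2.resize(t[275:370,205:295],(450,475),interpolation=cv2.INTER_CUBIC); B=cv2.copyMakeBorder(B,0,125,0,0,cv2.BORDER_CONSTANT)
cv2.imwrite('pics/w1c.png',np.hstack([A,B])[:,:,::-1])
E
```

```text
[[0.4731, -0.1772, 0.01], [0.4536, -0.1122, 0.01], [0.5565, -0.0803, 0.01], [0.5761, -0.147, 0.01]] edges -163.67163464627808 -162.74158484128856 196.71261033094754 0.06780042143209418 0.10730045518522292
front rim [ 0.5639141  -0.11768019  0.075     ] rear rim [ 0.52137664 -0.13073472  0.075     ] tube end [ 0.47712119 -0.14433712  0.0865    ] -162.9390144382678 -162.92657495148114
coupler origin [ 0.57168469 -0.11351748]
along/across 0.008597018270135032 0.0019497258790372295
along/across 0.053073904978423646 0.0032394573259350587
along/across 0.09935257355098023 0.004601157097736106
tool across 0.0037911614927113764 0.03556539600519409
```

View pics/w1c.png

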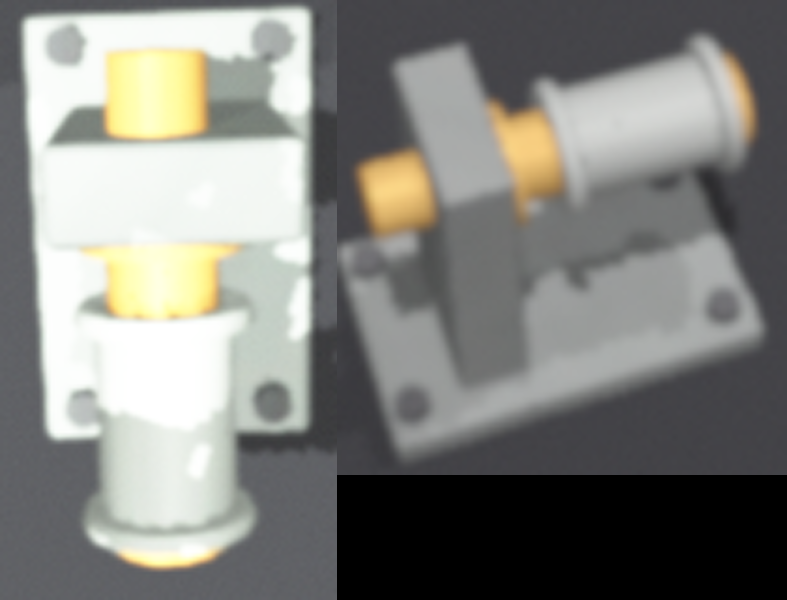

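The left half gives the waist's midline at u≈168 in the crop, with the rear rim at y≈310 and the front rim at y≈525. The right half shows the tube sticking out of the bracket with the sleeve fully forward. The close view puts the axis at a yaw of about -163.2°, so I'll correct that and descend around the waist.

>>> {"fn": "jog_arm", "kwargs": {"motion": [0,0.006,0.3,0,0,-0.016,1,0,0.006,0.6,0,0,-0.016,1,0,0.006,0.722,0,0,-0.016,1,0,0.006,0.722,0,0,-0.016,0.5,0,0.006,0.722,0,0,-0.016,0.5,0,0.006,0.722,0,0,-0.016,0.5], "newtons": 20}}

```text
clock: 2.65
tcp_pos: [0.5403, -0.1263, 0.0589]
orientation: [0.002, -0.146, 0.989, -0.001]
wrist_force: [-0.0, 0.3, 1.5]
finger_gap: 0.0426
grip_force: 0.0
```

>>> {"fn": "jog_arm", "kwargs": {"motion": [0,0,0,0,0,0,0.4,0,0,0,0,0,0,0.3,0,0,0,0,0,0,0.3]}}

```text
clock: 3.02
tcp_pos: [0.5402, -0.1265, 0.0587]
orientation: [0.002, -0.146, 0.989, -0.0]
wrist_force: [-1.0, 0.8, 7.0]
finger_gap: 0.0359
grip_force: 24.6
```

```bash
python3 - <<'E'
from h import *
s=st(); M=rot(); print('tool force',M.inv().apply(s['wrist_force']).round(2),M.inv().apply(s['ft_torque']).round(3))
E
```

```text
{'clock': 3.025, 'joint_pos': [-0.3751, 0.3842, -0.2966, 0.8869, 0.0008, -0.6688], 'tcp_pos': [0.5402, -0.1265, 0.0587], 'orientation': [0.0016, -0.1463, 0.9892, -0.0004], 'wrist_force': [-1.0251, 0.825, 6.9739], 'ft_torque': [0.3415, 0.1816, 0.0647], 'finger_gap': 0.0359, 'grip_force': 24.6261}
tool force [ 0.72  1.08 -6.98] [-0.38   0.075 -0.064]
```

>>> {"fn": "jog_arm", "kwargs": {"motion": [0,0,0,0,0,0,0.3,0,0,0,0,0,0,0.3]}}

```text
clock: 3.28
tcp_pos: [0.5401, -0.1265, 0.0587]
orientation: [0.002, -0.146, 0.989, -0.0]
wrist_force: [-0.1, 1.6, 7.0]
finger_gap: 0.0359
grip_force: 24.6
```

```bash
python3 - <<'E'
from h import *
s=st(); M=rot(); print('tool force',M.inv().apply(s['wrist_force']).round(2),M.inv().apply(s['ft_torque']).round(3))
im=read_camera('wrist'); np.save('w2.npy',im)
side=read_camera('side')
B=cv2.resize(side[215:400,170:330],(519,600),interpolation=cv2.INTER_CUBIC)
A=cv2.resize(im[150:420,200:326],(280,600),interpolation=cv2.INTER_CUBIC)
cv2.imwrite('pics/w2.png',np.hstack([A,B])[:,:,::-1])
E
```

```text
{'clock': 3.275, 'joint_pos': [-0.3752, 0.3842, -0.2966, 0.8869, 0.0008, -0.6688], 'tcp_pos': [0.5401, -0.1265, 0.0587], 'orientation': [0.0015, -0.1463, 0.9892, -0.0004], 'wrist_force': [-0.1298, 1.6367, 6.9936], 'ft_torque': [0.3118, 0.1087, 0.133], 'finger_gap': 0.0359, 'grip_force': 24.6267}
tool force [-0.37  1.6  -6.99] [-0.33   0.014 -0.132]
```

View pics/w2.png

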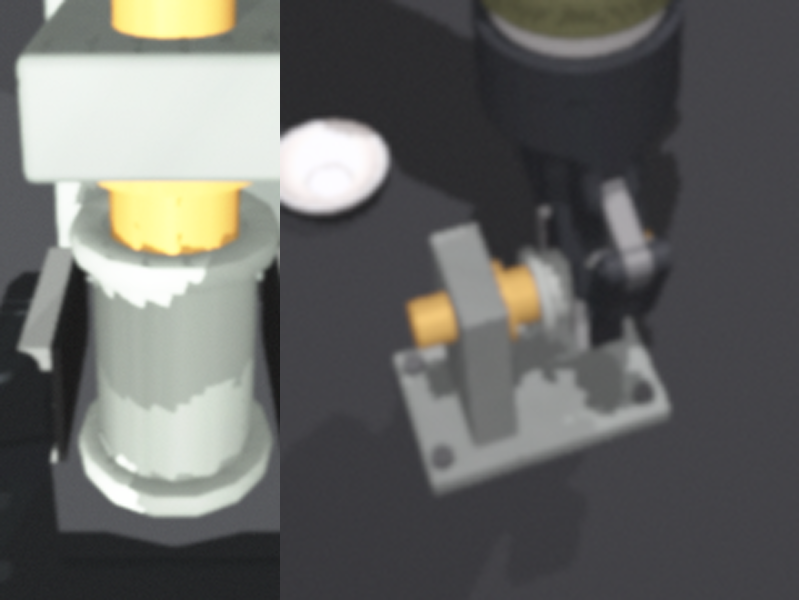

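The left half is the wrist view: the sleeve is centred between the pads (midline u≈279), with the rear rim at crop y≈245 and the front rim at y≈440. The pad's rear end looks close to the rear rim. The right half only shows the gripper over the sleeve. A gap of 35.9 mm, when the waist is 30 mm, suggests a rim, so I'm checking the axial position.

```bash
python3 - <<'E'
from h import *
c=get_calibration('wrist'); s=env.get_state(); M=rot()
T=lambda p:M.inv().apply(p-np.array(s['tcp_pos']))*1000
k=280/126
for n,x,y in [('fr',176,440),('rr',176,245),('fl',80,440),('fright',272,440),('rl',72,245)]: print(n,T(onz(c,200+x/k,150+y/k,.075)).round(1))
# top of rear rim (upper rear edge) and upright's near top edge
print('upright front top edge',T(onz(c,200+150/k,150+55/k,.096)).round(1), 'bottom edge of top face?',T(onz(c,200+150/k,150+180/k,.096)).round(1))
print('pad left lower/upper',[proj(c,np.array(s['tcp_pos'])+M.apply(np.array(p)/1000.)).round(0).tolist() for p in [(-11,-18,0),(11,-18,0),(-11,-18,-30),(11,-18,-30)]], c['cx'])
im=np.load('w2.npy'); cv2.imwrite('pics/w2full.png',cv2.resize(im[150:420,130:430],(667,600),interpolation=cv2.INTER_CUBIC)[:,:,::-1])
E
```

```text
fr [-26.2   1.4 -16.3]
rr [ 17.4   1.4 -16.4]
fl [-26.2 -17.8 -16.2]
fright [-26.2  20.5 -16.3]
rl [ 17.4 -17.5 -16.4]
upright front top edge [ 57.9  -2.3 -37.5] bottom edge of top face? [ 39.1  -2.5 -37.4]
pad left lower/upper [[[238.0, 298.0]], [[236.0, 256.0]], [[230.0, 341.0]], [[227.0, 293.0]]] 278.2510860996851
```

View pics/w2full.png

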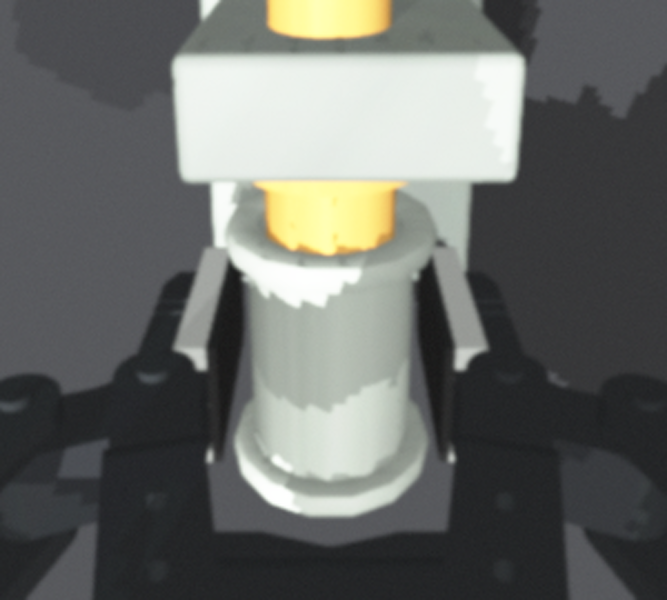

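Both pads are clear of the waist, and their rear ends sit close to the rear rim (tool x≈15-17), so they are probably squeezing that rim. I'll open a little, shift 5 mm toward the front rim and 1 mm across, and close again.

>>> {"fn": "jog_arm", "kwargs": {"motion": [0,0,0,0,0,0,0.55,0,0,0,0,0,0,0.55,-0.025,0.006,0.01,0,0,0,0.55,-0.025,0.006,0.01,0,0,0,0.55]}}

```text
clock: 3.88
tcp_pos: [0.5435, -0.1235, 0.0545]
orientation: [-0.0, -0.146, 0.989, 0.0]
wrist_force: [-0.1, -0.3, 0.1]
finger_gap: 0.0469
grip_force: 0.0
```

>>> {"fn": "jog_arm", "kwargs": {"motion": [0,0,0,0,0,0,0.4,0,0,0,0,0,0,0.25,0,0,0,0,0,0,0.25,0,0,0,0,0,0,0.25]}}

```text
clock: 4.38
tcp_pos: [0.5439, -0.1252, 0.0551]
orientation: [0.0, -0.146, 0.989, -0.001]
wrist_force: [0.5, -4.3, -0.3]
finger_gap: 0.0362
grip_force: 24.8
```

The gap is 36 mm again in mid-waist, so the reported opening simply seems to read a few mm large and the pads are on the waist. I'll pull back gently and watch the force.

>>> {"fn": "jog_arm", "kwargs": {"motion": [0,-0.004,0,0,0,0,0.25,0.01,-0.004,0,0,0,0,0.25,0.02,-0.004,0,0,0,0,0.25,0.03,-0.004,0,0,0,0,0.25,0.03,-0.004,0,0,0,0,0.25], "newtons": 30}}

```text
clock: 5.0
tcp_pos: [0.5401, -0.1264, 0.0552]
orientation: [0.002, -0.146, 0.989, -0.0]
wrist_force: [6.8, -1.3, -5.0]
finger_gap: 0.0363
grip_force: 31.1
```

```bash
python3 - <<'E'
from h import *
s=st(); M=rot(); print('tool force',M.inv().apply(s['wrist_force']).round(2))
im=read_camera('wrist'); np.save('w3.npy',im)
cv2.imwrite('pics/w3.png',cv2.resize(im[150:420,130:430],(667,600),interpolation=cv2.INTER_CUBIC)[:,:,::-1])
E
```

```text
{'clock': 5.0, 'joint_pos': [-0.3755, 0.3868, -0.3024, 0.8774, 0.0016, -0.6693], 'tcp_pos': [0.5401, -0.1264, 0.0552], 'orientation': [0.0022, -0.1464, 0.9892, -0.0003], 'wrist_force': [6.7986, -1.2538, -4.9698], 'ft_torque': [-0.3652, -1.1453, -0.0491], 'finger_gap': 0.0363, 'grip_force': 31.1431}
tool force [-6.12 -3.16  5.  ]
```

View pics/w3.png

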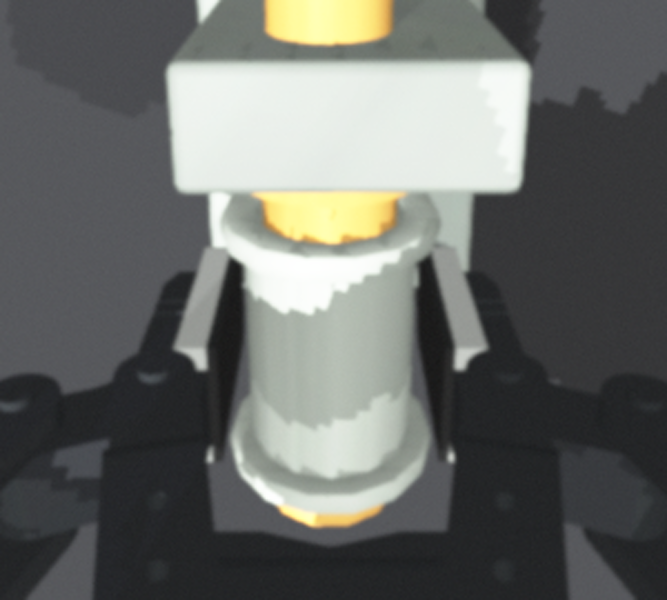

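The pads do hold the waist: the sleeve has moved with them (the brass mouth now shows in front of the front rim at (330,515)), and the pull is 6 N. I'll keep pulling to the stop.

>>> {"fn": "jog_arm", "kwargs": {"motion": [0.01,0,0,0,0,0,0.25,0.02,0,0,0,0,0,0.25,0.03,0,0,0,0,0,0.25,0.035,0,0,0,0,0,0.25,0.035,0,0,0,0,0,0.25], "newtons": 40}}

```text
clock: 5.68
tcp_pos: [0.5336, -0.1283, 0.0552]
orientation: [0.002, -0.146, 0.989, -0.0]
wrist_force: [6.8, -1.3, -3.7]
finger_gap: 0.0357
grip_force: 42.7
```

>>> {"fn": "jog_arm", "kwargs": {"motion": [0.01,0,0,0,0,0,0.25,0.015,0,0,0,0,0,0.25,0.015,0,0,0,0,0,0.25]}}

```text
clock: 6.05
tcp_pos: [0.5331, -0.1285, 0.0552]
orientation: [0.005, -0.147, 0.989, 0.0]
wrist_force: [14.3, 1.8, -9.8]
finger_gap: 0.0356
grip_force: 42.0
```

The force has doubled for hardly any motion, so this is the stop. One small extra pull, then I'll ease back and see whether the spring still pulls.

>>> {"fn": "jog_arm", "kwargs": {"motion": [0.008,0,0,0,0,0,0.25,0.008,0,0,0,0,0,0.25]}}

```text
clock: 6.3
tcp_pos: [0.5325, -0.1287, 0.0552]
orientation: [0.006, -0.147, 0.989, 0.0]
wrist_force: [18.5, 2.4, -12.6]
finger_gap: 0.0359
grip_force: 41.6
```

>>> {"fn": "jog_arm", "kwargs": {"motion": [-0.02,0,0,0,0,0,0.25,-0.03,0,0,0,0,0,0.25,-0.03,0,0,0,0,0,0.25]}}

```text
clock: 6.68
tcp_pos: [0.5338, -0.1283, 0.0552]
orientation: [0.001, -0.146, 0.989, -0.001]
wrist_force: [3.8, -3.6, -1.7]
finger_gap: 0.0357
grip_force: 43.0
```

>>> {"fn": "jog_arm", "kwargs": {"motion": [0,0,0,0,0,0,0.6,0,0,0,0,0,0,1,0,0,0,0,0,0,1,0,0,-0.2,0,0,0,1,0,0,-0.5,0,0,0,1,0,0,-0.72,0,0,0,1,0,0,-0.72,0,0,0,1]}}

```text
clock: 7.55
tcp_pos: [0.5346, -0.1285, 0.2031]
orientation: [0.003, -0.146, 0.989, -0.002]
wrist_force: [-0.2, -0.0, -0.2]
finger_gap: 0.0854
grip_force: 0.0
```

```bash
cat > look.py <<'E'
from h import *
import json
s=st(); c=get_calibration('wrist'); im=read_camera('wrist'); np.save('w4.npy',im)
json.dump({k:np.array(v).tolist() for k,v in c.items()},open('w4.json','w'))
M=rot(); T=lambda p:M.inv().apply(p-np.array(s['tcp_pos']))*1000
a=im.astype(int); m=((a[...,0]-a[...,2])>60)&(a[...,0]>120)
n,l,stt,cen=cv2.connectedComponentsWithStats(m.astype(np.uint8))
for i in range(1,n):
    if stt[i,4]>15:
        print(stt[i],cen[i].round(1))
        x0,y0,w,h,_=stt[i]
        for v in np.linspace(y0+1,y0+h-2,4).round().astype(int):
            u=np.where(l[v]==i)[0]; print('  v',v,u.min(),u.max(),onz(c,(u.min()+u.max())/2,v,.075).round(4))
E
python3 look.py
```

```text
{'clock': 7.55, 'joint_pos': [-0.3821, 0.2677, -0.0854, 1.2101, 0.0003, -0.6757], 'tcp_pos': [0.5346, -0.1285, 0.2031], 'orientation': [0.0034, -0.1463, 0.9892, -0.0018], 'wrist_force': [-0.2364, -0.0436, -0.1997], 'ft_torque': [-0.0037, -0.0041, -0.0143], 'finger_gap': 0.0854, 'grip_force': 0.0}
[266 107  27  24 550] [279.5 118.7]
  v 108 267 292 [ 0.47   -0.1466  0.075 ]
  v 115 267 292 [ 0.4748 -0.1451  0.075 ]
  v 122 266 292 [ 0.4798 -0.144   0.075 ]
  v 129 267 291 [ 0.4848 -0.1425  0.075 ]
[259 160  18   5  42] [266.9 162. ]
  v 161 260 269 [ 0.5117 -0.1462  0.075 ]
  v 162 262 270 [ 0.5121 -0.1449  0.075 ]
  v 162 262 270 [ 0.5121 -0.1449  0.075 ]
  v 163 265 274 [ 0.512  -0.1421  0.075 ]
[278 160  22   5  63] [289.5 161.9]
  v 161 286 299 [ 0.5053 -0.1253  0.075 ]
  v 162 285 297 [ 0.5064 -0.1262  0.075 ]
  v 162 285 297 [ 0.5064 -0.1262  0.075 ]
  v 163 280 293 [ 0.5082 -0.1293  0.075 ]
[264 227  31  17 417] [279.3 234.6]
  v 228 266 293 [ 0.5625 -0.1186  0.075 ]
  v 233 265 294 [ 0.5669 -0.1173  0.075 ]
  v 237 264 294 [ 0.5705 -0.1166  0.075 ]
  v 242 271 287 [ 0.575  -0.1153  0.075 ]
```

The sleeve stays back with the gripper off it: brass now shows in front of it from v=227 to 244, and only slivers show behind. The grip contact pins the axis at (0.5401, -0.1265) with a yaw of -163.1°. Next is the filter.

>>> {"fn": "jog_arm", "kwargs": {"motion": [-0.06,0.93,0,0,0,0,1,-0.06,0.93,0,0,0,0,1,-0.06,0.93,0,0,0,0,1,-0.06,0.93,0,0,0,0,1]}}

```text
clock: 8.1
tcp_pos: [0.4873, 0.0574, 0.1972]
orientation: [-0.002, -0.149, 0.989, 0.001]
wrist_force: [0.6, -0.6, 0.6]
finger_gap: 0.0851
grip_force: 0.0
```

>>> {"fn": "jog_arm", "kwargs": {"motion": [-0.06,0.93,0,0,0,0.086,1,-0.06,0.93,0,0,0,0.086,1,-0.06,0.93,0,0,0,0.086,1,-0.06,0.93,0,0,0,0.086,1,-0.06,0.93,0,0,0,0.086,1]}}

```text
clock: 8.72
tcp_pos: [0.4477, 0.2344, 0.1978]
orientation: [-0.001, -0.079, 0.997, -0.001]
wrist_force: [0.3, 0.5, -0.1]
finger_gap: 0.0855
grip_force: 0.0
```

```bash
python3 - <<'E'
from h import *
import json
s=st(); c=get_calibration('wrist'); im=read_camera('wrist'); np.save('w5.npy',im)
json.dump({k:np.array(v).tolist() for k,v in c.items()},open('w5.json','w'))
cv2.imwrite('pics/w5.png',cv2.resize(im[60:300,160:400],(600,600),interpolation=cv2.INTER_CUBIC)[:,:,::-1])
E
```

```text
{'clock': 8.725, 'joint_pos': [0.3237, 0.1935, -0.1946, 1.1846, -0.0006, 0.1653], 'tcp_pos': [0.4477, 0.2344, 0.1978], 'orientation': [-0.0008, -0.0791, 0.9969, -0.0005], 'wrist_force': [0.308, 0.4807, -0.1241], 'ft_torque': [-0.0999, -0.0414, -0.0264], 'finger_gap': 0.0855, 'grip_force': 0.0}
```

View pics/w5.png

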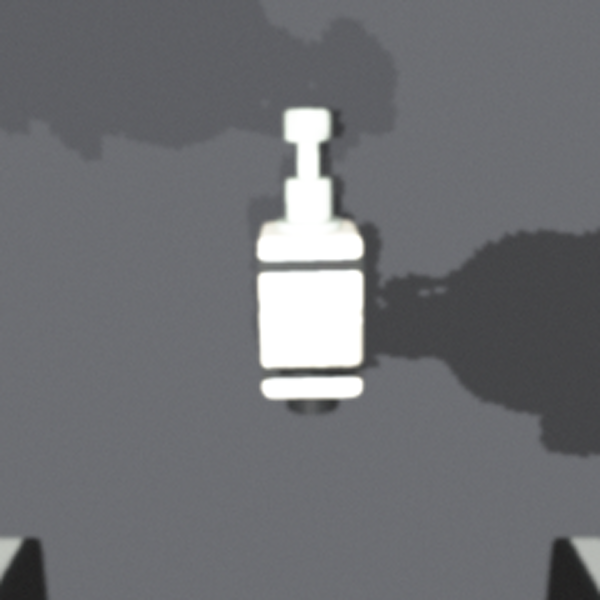

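The filter, enlarged 2.5×: the tip is at (307.5,109), the collar mid at (309,198), the housing's front top edge mid at (310.5,228) and its rear top edge mid at (312.5,398).

```bash
python3 - <<'E'
from h import *
import json
c=json.load(open('w5.json')); s=env.get_state(); M=rot()
T=lambda p:(M.inv().apply(p-np.array(s['tcp_pos']))*1000).round(1)
P=lambda x,y,z:onz(c,160+x/2.5,60+y/2.5,z)
tip=P(307.5,109,.018); tip2=P(307.5,125,.024); hf=P(310.5,230,.036); hr=P(312.5,398,.036)
for n,p in [('tip',tip),('hf',hf),('hr',hr),('mid',(hf+hr)/2)]: print(n,p.round(4),T(p))
for a,b in [(hr,hf),(hr,tip),(hf,tip)]: d=b-a; print(np.degrees(np.arctan2(d[1],d[0])),np.linalg.norm(d[:2]))
print('tool yaw',np.degrees(np.arctan2(*M.as_matrix()[[1,0],0])))
E
```

```text
tip [0.3787 0.2284 0.018 ] [ 69.    5.6 180.1]
hf [0.4178 0.2356 0.036 ] [ 29.2   6.6 162. ]
hr [0.4796 0.2466 0.036 ] [-33.5   7.7 161.9]
mid [0.4487 0.2411 0.036 ] [ -2.1   7.2 162. ]
-169.98363460018436 0.0627184063757738
-169.80671832634914 0.1024689209975562
-169.52758438337335 0.039751285348073755
tool yaw -171.00792771362683
```

>>> {"fn": "jog_arm", "kwargs": {"motion": [0.015,0.031,0,0,0,-0.012,1,0.015,0.031,0.3,0,0,-0.012,1,0.015,0.031,0.6,0,0,-0.012,1,0.015,0.031,0.85,0,0,-0.012,1,0.015,0.031,0.955,0,0,-0.012,1,0.015,0.031,0.955,0,0,-0.012,0.8,0.015,0.031,0.955,0,0,-0.012,0.65], "newtons": 40}}

```text
clock: 9.65
tcp_pos: [0.445, 0.2407, 0.0089]
orientation: [0.001, -0.088, 0.996, 0.0]
wrist_force: [0.0, -0.4, 0.7]
finger_gap: 0.0557
grip_force: 0.0
```

>>> {"fn": "jog_arm", "kwargs": {"motion": [0,0,0,0,0,0,0.55,0,0,0,0,0,0,0.45,0,0,0,0,0,0,0.3,0,0,0,0,0,0,0.3,0,0,0,0,0,0,0.3]}}

```text
clock: 10.28
tcp_pos: [0.445, 0.2411, 0.0091]
orientation: [0.001, -0.088, 0.996, 0.0]
wrist_force: [-0.2, -0.9, 6.7]
finger_gap: 0.0354
grip_force: 41.2
```

```bash
python3 -c "
from h import *
s=st(); M=rot(); print(M.as_matrix().round(4).tolist(), M.inv().apply(s['wrist_force']).round(2))"
```

```text
{'clock': 10.275, 'joint_pos': [0.3381, 0.3631, -0.4777, 0.7275, -0.0005, 0.1609], 'tcp_pos': [0.445, 0.2411, 0.0091], 'orientation': [0.0013, -0.0885, 0.9961, 0.0001], 'wrist_force': [-0.1678, -0.9383, 6.6661], 'ft_torque': [-0.2539, 0.0661, -0.0609], 'finger_gap': 0.0354, 'grip_force': 41.2481}
[[-0.9843, -0.1763, 0.0025], [-0.1763, 0.9843, 0.0004], [-0.0026, -0.0001, -1.0]] [ 0.31 -0.89 -6.67]
```

The filter is held at 35.4 mm, but a bit low on the pads. I'll regrip 5 mm deeper and then lift slightly.

>>> {"fn": "jog_arm", "kwargs": {"motion": [0,0,0,0,0,0,0.55,0,0,0,0,0,0,0.55,0,0,0.025,0,0,0,0.55,0,0,0.025,0,0,0,0.45,0,0,0.025,0,0,0,0.3,0,0,0.025,0,0,0,0.3,0,0,0.025,0,0,0,0.3], "newtons": 60}}

```text
clock: 11.15
tcp_pos: [0.4437, 0.2409, 0.0027]
orientation: [-0.0, -0.089, 0.996, -0.0]
wrist_force: [-0.1, -0.8, -1.7]
finger_gap: 0.0352
grip_force: 59.9
```

```bash
python3 -c "
from h import *
s=st(); M=rot(); print(M.as_matrix().round(4).tolist(), M.inv().apply(s['wrist_force']).round(2))"
```

```text
{'clock': 11.15, 'joint_pos': [0.3382, 0.3716, -0.4846, 0.715, 0.0001, 0.1609], 'tcp_pos': [0.4437, 0.2409, 0.0027], 'orientation': [-0.0002, -0.0885, 0.9961, -0.0], 'wrist_force': [-0.0595, -0.828, -1.7205], 'ft_torque': [0.0042, 0.011, 0.0002], 'finger_gap': 0.0352, 'grip_force': 59.9425}
[[-0.9843, -0.1764, -0.0004], [-0.1764, 0.9843, -0.0001], [0.0004, 0.0, -1.0]] [ 0.2  -0.8   1.72]
```

The stem's axis is 15.3 mm above the TCP and its nose is about 67 mm ahead along the tool's x. I'm lifting and carrying it to a point above the mouth's approach.

>>> {"fn": "jog_arm", "kwargs": {"motion": [0,0,-0.2,0,0,0,0.3,0,0,-0.45,0,0,0,0.3,0,0,-0.69,0,0,0,0.3,-0.1,-0.25,-0.69,0,0,0,0.3,-0.2,-0.5,-0.69,0,0,0,0.3,-0.34,-0.9,-0.69,0,0,0,0.3,-0.34,-0.9,-0.69,0,0,0,0.3]}}

```text
clock: 12.02
tcp_pos: [0.5441, 0.0728, 0.1408]
orientation: [0.0, -0.087, 0.996, -0.0]
wrist_force: [0.0, 0.4, -1.7]
finger_gap: 0.035
grip_force: 60.5
```

>>> {"fn": "jog_arm", "kwargs": {"motion": [-0.1,-0.25,0,0,0,-0.02,0.3,-0.2,-0.5,0,0,0,-0.04,0.3,-0.28,-0.75,0,0,0,-0.06,0.3,-0.34,-0.93,0,0,0,-0.075,0.3,-0.34,-0.93,0,0,0,-0.075,0.3,-0.34,-0.93,0,0,0,-0.075,0.3]}}

```text
clock: 12.78
tcp_pos: [0.6415, -0.0945, 0.1403]
orientation: [-0.001, -0.147, 0.989, 0.001]
wrist_force: [-0.4, 0.6, -0.8]
finger_gap: 0.0351
grip_force: 60.7
```

```bash
cat > rel.py <<'E'
from h import *
s=st(); M=rot(); t=np.array(s['tcp_pos'])
yaw=np.radians(-163.1); ax=np.array([np.cos(yaw),np.sin(yaw),0]); n=np.array([-ax[1],ax[0],0])
mouth=np.array([.571,-.12645+.304*(.571-.5401),.075])
nose=t+M.apply([.067,0,-.0153]); d=nose-mouth
print('nose rel mouth mm: along %.1f across %.1f up %.1f'%tuple(1000*np.array([d@ax,d@n,d[2]])))
print('yaw err deg',np.degrees(np.arctan2(*M.as_matrix()[[1,0],0]))+163.1,'x-axis z',M.as_matrix()[2,0].round(4))
print('tool force',M.inv().apply(s['wrist_force']).round(2))
E
python3 rel.py; python3 - <<'E'
from h import *
cs=[get_calibration('top'),get_calibration('side')]
(o1,d1),(o2,d2)=ray(cs[0],483*.7,168*.7),ray(cs[1],589*.7,333*.7)
a=np.linalg.lstsq(np.c_[d1,-d2],o2-o1,rcond=None)[0]; print('cap',(o1+a[0]*d1).round(3),(o2+a[1]*d2).round(3))
E
```

```text
{'clock': 12.775, 'joint_pos': [-0.2703, 0.4935, 0.092, 1.1713, 0.0006, -0.5654], 'tcp_pos': [0.6415, -0.0945, 0.1403], 'orientation': [-0.0008, -0.1471, 0.9891, 0.0007], 'wrist_force': [-0.4329, 0.6198, -0.8383], 'ft_torque': [0.0441, 0.0188, -0.0079], 'finger_gap': 0.0351, 'grip_force': 60.6829}
nose rel mouth mm: along -7.0 across -1.1 up 80.7
yaw err deg 0.013299075723182341 x-axis z 0.0013
tool force [0.23 0.72 0.84]
cap [ 0.745 -0.083  0.15 ] [ 0.746 -0.083  0.15 ]
```

>>> {"fn": "jog_arm", "kwargs": {"motion": [-0.02,-0.0055,0,0,0,0,0.3,-0.02,-0.0055,0.2,0,0,0,0.3,-0.02,-0.0055,0.35,0,0,0,0.3,-0.02,-0.0055,0.403,0,0,0,0.3,-0.02,-0.0055,0.403,0,0,0,0.3,-0.02,-0.0055,0.403,0,0,0,0.3]}}

```text
clock: 13.52
tcp_pos: [0.6476, -0.0953, 0.062]
orientation: [0.001, -0.147, 0.989, -0.0]
wrist_force: [0.1, 0.1, -1.8]
finger_gap: 0.0352
grip_force: 60.8
```

```bash
python3 rel.py; python3 - <<'E'
from h import *
import json
c=get_calibration('wrist'); im=read_camera('wrist'); np.save('w6.npy',im)
json.dump({k:np.array(v).tolist() for k,v in c.items()},open('w6.json','w'))
cv2.imwrite('pics/w6.png',cv2.resize(im[0:300,190:370],(480,800),interpolation=cv2.INTER_CUBIC)[:600,:,::-1])
A=cv2.resize(im[20:245,200:360],(426,600),interpolation=cv2.INTER_CUBIC)
si=read_camera('side'); np.save('s6.npy',si); B=cv2.resize(si[255:345,230:290],(374,561),interpolation=cv2.INTER_CUBIC)
B=cv2.copyMakeBorder(B,0,39,0,0,cv2.BORDER_CONSTANT)
cv2.imwrite('pics/w6.png',np.hstack([A,B])[:,:,::-1])
E
```

```text
{'clock': 13.525, 'joint_pos': [-0.2686, 0.5534, -0.0098, 1.0049, 0.0001, -0.5641], 'tcp_pos': [0.6476, -0.0953, 0.062], 'orientation': [0.0013, -0.1472, 0.9891, -0.0005], 'wrist_force': [0.0671, 0.0991, -1.8152], 'ft_torque': [-0.0445, -0.0036, 0.0336], 'finger_gap': 0.0352, 'grip_force': 60.7683}
nose rel mouth mm: along -12.6 across 1.4 up 2.1
yaw err deg 0.02835421164257923 x-axis z -0.0023
tool force [-0.09  0.08  1.82]
```

View pics/w6.png

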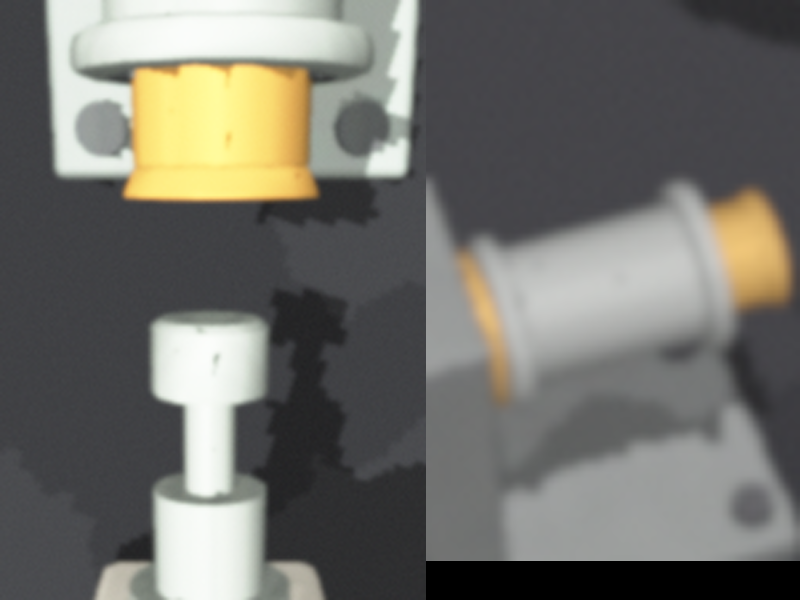

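The left half is the wrist view: the nose's midline is at x=209.5 (tip at y≈315), and the tube's midline is at x=221 with the mouth edge at y≈200. The nose is therefore about 1.5 mm off to the left, which agrees with the contact estimate. The right half shows the sleeve still back, with brass exposed in front of it.

>>> {"fn": "jog_arm", "kwargs": {"motion": [0.01,0.007,0.01,0,0,0,0.3,0.01,0.007,0.01,0,0,0,0.3,0.01,0.007,0.01,0,0,0,0.3]}}

```text
clock: 14.0
tcp_pos: [0.6441, -0.0945, 0.0584]
orientation: [0.0, -0.147, 0.989, 0.0]
wrist_force: [-1.1, -0.1, -1.6]
finger_gap: 0.0353
grip_force: 60.8
```

```bash
python3 rel.py; python3 - <<'E'
from h import *
import json
c=json.load(open('w6.json')); k=600/225
P=lambda x,y,z:onz(c,200+x/(426/160),20+y/k,z)
yaw=np.radians(-163.1); ax=np.array([np.cos(yaw),np.sin(yaw),0]); n=np.array([-ax[1],ax[0],0])
a=P(209.5,316,.085); b=P(221,200,.075+.0133); d=b-a; print('gap along',d@ax*1000,'tube vs nose across',d@n*1000)
a2=P(209.5,360,.077);b2=P(221,120,.075);print((b2-a2)@n*1000)
w=(P(319,190,.075)-P(123,190,.075));print('mouth od',np.linalg.norm(w))
E
```

```text
{'clock': 14.0, 'joint_pos': [-0.269, 0.552, -0.0218, 0.9968, 0.0002, -0.564], 'tcp_pos': [0.6441, -0.0945, 0.0584], 'orientation': [0.0001, -0.1469, 0.9891, 0.0], 'wrist_force': [-1.1199, -0.0578, -1.6359], 'ft_torque': [-0.0222, 0.0, -0.0437], 'finger_gap': 0.0353, 'grip_force': 60.7687}
nose rel mouth mm: along -9.5 across -0.3 up -1.3
yaw err deg -6.742843083884509e-05 x-axis z -0.0002
tool force [1.09 0.27 1.64]
gap along 14.155461936159629 tube vs nose across -1.3676235300789779
-1.4834247223958925
mouth od 0.025882075768734185
```

>>> {"fn": "jog_arm", "kwargs": {"motion": [0,-0.0015,-0.006,0,0,0,0.3,0.015,-0.0015,-0.006,0,0,0,0.3,0.03,-0.0015,-0.006,0,0,0,0.3,0.03,-0.0015,-0.006,0,0,0,0.3]}}

```text
clock: 14.5
tcp_pos: [0.6381, -0.0966, 0.0595]
orientation: [-0.0, -0.147, 0.989, 0.0]
wrist_force: [-0.4, 0.1, -2.1]
finger_gap: 0.0353
grip_force: 60.8
```

```bash
python3 rel.py
```

```text
{'clock': 14.5, 'joint_pos': [-0.2746, 0.5415, -0.037, 0.9926, 0.0001, -0.5694], 'tcp_pos': [0.6381, -0.0966, 0.0595], 'orientation': [-0.0001, -0.1469, 0.9892, 0.0001], 'wrist_force': [-0.3738, 0.0693, -2.0842], 'ft_torque': [-0.0336, 0.017, 0.0061], 'finger_gap': 0.0353, 'grip_force': 60.7691}
nose rel mouth mm: along -3.1 across -0.1 up -0.2
yaw err deg -0.006674568474835496 x-axis z 0.0002
tool force [0.34 0.17 2.08]
```

Aligned within 0.2 mm. I'm entering slowly and checking forces.

>>> {"fn": "jog_arm", "kwargs": {"motion": [0.01,0,0,0,0,0,0.3,0.02,0,0,0,0,0,0.3,0.03,0,0,0,0,0,0.3,0.04,0,0,0,0,0,0.3,0.05,0,0,0,0,0,0.3,0.05,0,0,0,0,0,0.3]}}

```text
clock: 15.25
tcp_pos: [0.6287, -0.0995, 0.0595]
orientation: [-0.0, -0.147, 0.989, 0.0]
wrist_force: [1.1, -0.5, -1.7]
finger_gap: 0.0352
grip_force: 60.8
```

```bash
python3 rel.py
```

```text
{'clock': 15.25, 'joint_pos': [-0.283, 0.5258, -0.0637, 0.9814, 0.0001, -0.578], 'tcp_pos': [0.6287, -0.0995, 0.0595], 'orientation': [-0.0, -0.1469, 0.9891, 0.0], 'wrist_force': [1.0917, -0.5075, -1.6962], 'ft_torque': [-0.0075, -0.0099, -0.0357], 'finger_gap': 0.0352, 'grip_force': 60.7686}
nose rel mouth mm: along 6.7 across -0.0 up -0.2
yaw err deg -0.001131275058526171 x-axis z -0.0
tool force [-0.9 -0.8  1.7]
```

>>> {"fn": "jog_arm", "kwargs": {"motion": [0.01,0,0,0,0,0,0.3,0.02,0,0,0,0,0,0.3,0.03,0,0,0,0,0,0.3,0.04,0,0,0,0,0,0.3,0.05,0,0,0,0,0,0.3,0.06,0,0,0,0,0,0.3,0.06,0,0,0,0,0,0.3]}}

```text
clock: 16.12
tcp_pos: [0.6172, -0.103, 0.0595]
orientation: [-0.0, -0.147, 0.989, 0.0]
wrist_force: [-1.0, -0.2, -2.4]
finger_gap: 0.0352
grip_force: 60.8
```

>>> {"fn": "jog_arm", "kwargs": {"motion": [0.01,0,0,0,0,0,0.3,0.02,0,0,0,0,0,0.3,0.025,0,0,0,0,0,0.3,0.025,0,0,0,0,0,0.3]}}

```text
clock: 16.62
tcp_pos: [0.6126, -0.1044, 0.0595]
orientation: [0.0, -0.147, 0.989, 0.0]
wrist_force: [-0.3, 0.5, -2.1]
finger_gap: 0.0354
grip_force: 60.8
```

```bash
python3 rel.py
```

```text
{'clock': 16.625, 'joint_pos': [-0.298, 0.4993, -0.1084, 0.963, 0.0001, -0.593], 'tcp_pos': [0.6126, -0.1044, 0.0595], 'orientation': [0.0, -0.147, 0.9891, 0.0], 'wrist_force': [-0.2722, 0.5006, -2.1428], 'ft_torque': [0.0237, -0.001, 0.0113], 'finger_gap': 0.0354, 'grip_force': 60.7688}
nose rel mouth mm: along 23.6 across 0.0 up -0.2
yaw err deg 0.0023622732801129587 x-axis z -0.0001
tool force [0.12 0.56 2.14]
```

The stem is past the pawls without contact. From here I'll go in small steps, feeling for the disc.

>>> {"fn": "jog_arm", "kwargs": {"motion": [0.01,0,0,0,0,0,0.3,0.02,0,0,0,0,0,0.3,0.02,0,0,0,0,0,0.3]}}

```text
clock: 17.0
tcp_pos: [0.6086, -0.1056, 0.0595]
orientation: [-0.0, -0.147, 0.989, 0.0]
wrist_force: [-0.0, 0.1, -0.9]
finger_gap: 0.0353
grip_force: 60.8
```

>>> {"fn": "jog_arm", "kwargs": {"motion": [0.01,0,0,0,0,0,0.3,0.01,0,0,0,0,0,0.3]}}

```text
clock: 17.25
tcp_pos: [0.6067, -0.1062, 0.0595]
orientation: [-0.0, -0.147, 0.989, 0.0]
wrist_force: [0.5, 0.4, -1.5]
finger_gap: 0.0352
grip_force: 60.8
```

>>> {"fn": "jog_arm", "kwargs": {"motion": [0.01,0,0,0,0,0,0.3,0.01,0,0,0,0,0,0.3]}}

```text
clock: 17.5
tcp_pos: [0.6064, -0.1064, 0.0599]
orientation: [0.002, -0.147, 0.989, 0.0]
wrist_force: [5.2, 2.7, -3.6]
finger_gap: 0.0351
grip_force: 60.6
```

The disc is touched, at 5 N. I'll push on in small increments.

>>> {"fn": "jog_arm", "kwargs": {"motion": [0.01,0,0,0,0,0,0.3,0.01,0,0,0,0,0,0.3]}}

```text
clock: 17.75
tcp_pos: [0.6063, -0.1064, 0.0603]
orientation: [0.003, -0.147, 0.989, 0.0]
wrist_force: [9.0, 5.4, -4.3]
finger_gap: 0.0354
grip_force: 60.4
```

>>> {"fn": "jog_arm", "kwargs": {"motion": [0.01,0,0,0,0,0,0.3,0.01,0,0,0,0,0,0.3]}}

```text
clock: 18.0
tcp_pos: [0.6063, -0.1065, 0.0607]
orientation: [0.005, -0.148, 0.989, 0.001]
wrist_force: [13.3, 7.4, -6.1]
finger_gap: 0.0351
grip_force: 60.4
```

```bash
python3 rel.py
```

```text
{'clock': 18.0, 'joint_pos': [-0.3071, 0.4811, -0.1355, 0.9451, 0.0061, -0.6038], 'tcp_pos': [0.6063, -0.1065, 0.0607], 'orientation': [0.0054, -0.1478, 0.989, 0.0007], 'wrist_force': [13.2536, 7.4037, -6.0733], 'ft_torque': [1.4833, -2.9118, -0.1789], 'finger_gap': 0.0351, 'grip_force': 60.3726}
nose rel mouth mm: along 30.3 across 0.2 up 0.3
yaw err deg 0.09918922022112042 x-axis z -0.0109
tool force [-14.77   3.21   6.23]
```

>>> {"fn": "jog_arm", "kwargs": {"motion": [0.008,0,0,0,0,0,0.3,0.008,0,0,0,0,0,0.3]}}

```text
clock: 18.25
tcp_pos: [0.5993, -0.1083, 0.0595]
orientation: [-0.0, -0.147, 0.989, -0.0]
wrist_force: [-1.1, -0.3, -1.9]
finger_gap: 0.0353
grip_force: 60.8
```

```bash
python3 rel.py; python3 - <<'E'
from h import *
im=read_camera('wrist'); np.save('w7.npy',im)
a=im.astype(int); m=((a[...,0]-a[...,2])>60)&(a[...,0]>120)
n,l,s,cen=cv2.connectedComponentsWithStats(m.astype(np.uint8))
print([(s[i].tolist(),cen[i].round(1).tolist()) for i in range(1,n) if s[i,4]>15])
c=get_calibration('wrist'); t=np.array(env.get_state()['tcp_pos']); M=rot()
T=lambda p:(M.inv().apply(p-t)*1000).round(1)
i=[i for i in range(1,n) if s[i,4]>15 and s[i,0]<285<s[i,0]+s[i,2]][-1]
v=s[i,1]+s[i,3]-.5; print('mouth top edge v',v,T(onz(c,cen[i,0],v,.0883)),'-> depth if nose at 67')
E
```

```text
{'clock': 18.25, 'joint_pos': [-0.3101, 0.4786, -0.1431, 0.9497, -0.0007, -0.6056], 'tcp_pos': [0.5993, -0.1083, 0.0595], 'orientation': [-0.0004, -0.1472, 0.9891, -0.0002], 'wrist_force': [-1.0993, -0.3235, -1.9139], 'ft_torque': [-0.0172, 0.0281, -0.0475], 'finger_gap': 0.0353, 'grip_force': 60.8106}
nose rel mouth mm: along 37.3 across -0.2 up -0.2
yaw err deg 0.033291571842710255 x-axis z 0.0009
tool force [1.14 0.01 1.91]
[([226, 24, 104, 57, 4351], [277.6, 50.1]), ([249, 234, 58, 7, 220], [277.9, 237.3])]
mouth top edge v 240.5 [ 31.8   0.8 -29. ] -> depth if nose at 67
```

The catch tripped: the force dropped, the stem went in, and the wrist view shows only a 7-row brass lip in front of the sleeve. I'll tug gently to check the lock.

>>> {"fn": "jog_arm", "kwargs": {"motion": [-0.01,0,0,0,0,0,0.3,-0.02,0,0,0,0,0,0.3,-0.03,0,0,0,0,0,0.3,-0.035,0,0,0,0,0,0.3,-0.035,0,0,0,0,0,0.3]}}

```text
clock: 18.92
tcp_pos: [0.6055, -0.1066, 0.0593]
orientation: [-0.001, -0.147, 0.989, -0.0]
wrist_force: [-4.1, -2.5, -1.2]
finger_gap: 0.0351
grip_force: 61.0
```

>>> {"fn": "jog_arm", "kwargs": {"motion": [-0.01,0,0,0,0,0,0.3,-0.01,0,0,0,0,0,0.3]}}

```text
clock: 19.18
tcp_pos: [0.6055, -0.1065, 0.0589]
orientation: [-0.003, -0.147, 0.989, -0.0]
wrist_force: [-6.6, -3.8, 1.4]
finger_gap: 0.0353
grip_force: 61.2
```

```bash
python3 rel.py
```

```text
{'clock': 19.175, 'joint_pos': [-0.3031, 0.4923, -0.1219, 0.9613, -0.0031, -0.5973], 'tcp_pos': [0.6055, -0.1065, 0.0589], 'orientation': [-0.0028, -0.1466, 0.9892, -0.0004], 'wrist_force': [-6.6079, -3.8401, 1.3672], 'ft_torque': [-0.8677, 1.7705, 0.1421], 'finger_gap': 0.0353, 'grip_force': 61.2118}
nose rel mouth mm: along 30.8 across -0.1 up -0.4
yaw err deg -0.0419965473990942 x-axis z 0.0056
tool force [ 7.45 -1.76 -1.33]
```

It's locked: it holds a 7 N tug. I'll ease off, release gently and rise straight up.

>>> {"fn": "jog_arm", "kwargs": {"motion": [0.02,0,0,0,0,0,0.3,0.025,0,0,0,0,0,0.3,0.025,0,0,0,0,0,0.5,0.025,0,0,0,0,0,0.7,0.025,0,0,0,0,0,1,0.025,0,0,0,0,0,1,0.025,0,0,0,0,0,1], "newtons": 20}}

```text
clock: 20.05
tcp_pos: [0.6035, -0.1071, 0.0595]
orientation: [0.0, -0.147, 0.989, 0.0]
wrist_force: [0.9, 0.5, 0.0]
finger_gap: 0.0851
grip_force: 0.0
```

>>> {"fn": "jog_arm", "kwargs": {"motion": [0,0,-0.1,0,0,0,1,0,0,-0.25,0,0,0,1,0,0,-0.45,0,0,0,1,0,0,-0.7,0,0,0,1,0,0,-0.7,0,0,0,1,0,0,-0.7,0,0,0,1]}}

```text
clock: 20.8
tcp_pos: [0.6033, -0.1072, 0.1993]
orientation: [0.0, -0.147, 0.989, 0.0]
wrist_force: [-0.3, 0.6, -0.7]
finger_gap: 0.0854
grip_force: 0.0
```

```bash
python3 look.py; python3 - <<'E'
from h import *
im=np.load('w4.npy'); g=im.min(2)
n,l,s,cen=cv2.connectedComponentsWithStats((g>170).astype(np.uint8))
print([(s[i].tolist()) for i in range(1,n) if s[i,4]>60])
E
```

```text
{'clock': 20.8, 'joint_pos': [-0.3068, 0.397, 0.0883, 1.262, 0.0001, -0.6018], 'tcp_pos': [0.6033, -0.1072, 0.1993], 'orientation': [0.0001, -0.147, 0.9891, 0.0], 'wrist_force': [-0.2665, 0.5532, -0.7378], 'ft_torque': [0.0187, 0.0284, -0.0047], 'finger_gap': 0.0854, 'grip_force': 0.0}
[263   0  30  19 535] [277.7   8.5]
  v 1 263 292 [ 0.4717 -0.1466  0.075 ]
  v 6 263 292 [ 0.4745 -0.1457  0.075 ]
  v 12 264 292 [ 0.4778 -0.1443  0.075 ]
  v 17 264 291 [ 0.4808 -0.1438  0.075 ]
[254  52  49  25 913] [278.2  63. ]
  v 53 257 300 [ 0.5022 -0.1366  0.075 ]
  v 60 261 295 [ 0.5067 -0.1356  0.075 ]
  v 68 263 294 [ 0.5116 -0.1337  0.075 ]
  v 75 263 293 [ 0.5162 -0.1327  0.075 ]
[262 151  34   5 140] [278.2 152.6]
  v 152 262 295 [ 0.5689 -0.1164  0.075 ]
  v 153 262 294 [ 0.5697 -0.1165  0.075 ]
  v 153 262 294 [ 0.5697 -0.1165  0.075 ]
  v 154 263 293 [ 0.5705 -0.1163  0.075 ]
[[433, 0, 74, 40, 2269], [241, 9, 82, 143, 6967], [311, 72, 9, 14, 106], [314, 92, 5, 45, 182], [254, 154, 49, 33, 1131], [255, 192, 48, 41, 1875], [256, 238, 46, 8, 323], [219, 283, 75, 105, 5205], [383, 343, 14, 21, 164]]
```

The sleeve is fully forward, with brass exposed again behind it and only the lip in front. The filter hangs on the axis (housing at v=154-246, centred on u≈279), the robot is touching nothing, and no bystander was moved. Handing in.

```bash
python3 -c "
from workcell import env
print(env.hand_in())"
```

```text
the job is handed in; nothing more can be done
None
```

The filter is locked in the coupler with the sleeve fully forward, it held a gentle 7 N tug, and I let go of it and handed the job in at about 21 s.

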